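# Unclamp the glued clip-on card holder and snap it onto the desk rail

### The arm

A 6-joint arm with a two-finger parallel gripper is mounted at the origin on a cart in front of the work surface, level with it; the furniture and walls round the work are solid. World frame = base frame: x ahead of the robot, y to its left, z up, the work surface at z = 0. Lengths are in m, angles in rad, forces in N, time in s.
With the tool pointing down it reaches from about 0.35 to 1 m from the base axis. Payload 7.1 kg.
Tool frame: the origin (TCP) lies between the finger pads; the fingertips stand 22 mm ahead of it and the grasp point (between the pads) lies 3 mm ahead of it; z points along the fingers, y is the line along which they close (so a half turn about z gives the same grasp; the last joint's range is limited). The gripper opens to 85 mm and grips with 20 to 120 N. Pads are 22 mm wide; open, the fingers measure 114 mm over their backs; the gripper's body (76 mm by 85 mm) begins 54 mm behind the grasp point. The pads swing forward as they close: fully open they stand 13 mm farther back than shut.
Start: joints at [1.159, 0.423, 1.63, -0, 1.089, -0.019], TCP at [0.239, 0.577, 0.253] pointing down, gripper open.
Joint ranges: [-3, 3], [-0.9, 2.11], [0.09, 2.58], [-1.31, 4.45], [0.11, 2.69], [-2.54, 2.54]. Speed limits (rad/s): [2.39, 2.39, 3.01, 3.14, 3.14, 3.14].

### API

Orientations are given as [roll, pitch, yaw] about the fixed x, y, z axes, in that order (R = Rz(yaw) Ry(pitch) Rx(roll)).
In Python, from rig import robot, planner, capture, get_calibration gives the robot as it stands (robot), with the cameras as plain functions and the kinematics (planner). Calls block until the motion is done:
- robot.movep(position, orientation): joint-space move of the TCP to a pose.
- robot.move_straight(position, attitude=None, vel=0.15): straight line of the TCP; attitude=None keeps the orientation; vel is the mean speed in m/s.
- robot.movej(angles): joint-space move.
- robot.set_gripper(opening, squeeze=None): finger opening in m; squeeze is the grip in N (None keeps the last); returns when the fingers have stopped.
- robot.hold(seconds).
- planner.inverse_kinematics(position, orientation): joint angles nearest the present ones, or None.
- capture(name): name is "scene" or "top" or "wrist"; returns the picture (480x640x3 uint8, blue, green, red); there is no depth.
- get_calibration(name): a dict with "mtx" (3x3 intrinsics, pixels), "view" (4x4, takes a point from world to camera coordinates). Camera axes: x right, y up, looking along -z (the intrinsics and any distortion apply to the point x, -y, -z); pixel columns grow to the right and rows downward; lengths in m; the calibration is good to about 2 mm. A picture is of the moment at which its call begins: read the wrist's pose just before it. get_calibration takes no time and is no camera call; for the wrist camera it gives the pose at the moment of the call.
A pose or a line that the arm cannot do raises robot.Unreachable and nothing moves.
- robot.finish_job(): hands the job in; it is judged then, once.
Readings, each from a call of its own:
- robot.get_time(): time.
- robot.get_joint_positions(): joint angles.
- robot.get_qd(): joint speeds.
- robot.get_joint_efforts(): joint torques, N m.
- robot.get_position(): TCP position.
- robot.get_eef_rot(): TCP orientation.
- robot.get_wrist_force(): force on the tool from outside, world axes, zero at the start.
- robot.get_wrist_torque(): the same for the moment, N m.
- robot.get_finger_gap(): finger opening in m.
- robot.get_finger_force(): force on a finger pad.
Only numpy, scipy, OpenCV 4.12 (cv2) and the standard library are available. Lean on these libraries where they do the work, as an engineer would, in place of code of your own. Each camera call takes 0.05 s, during which the arm holds its last target. There are 200 camera calls.

### The job

The glue on the orange clip-on card holder has set: slide the red-handled jaw of the blue clamp all the way open and lift the holder out. Then, with the gripper, push it straight down over the middle of the round desk rail until both its sprung arms snap shut round the underside of the tube, and leave it there upright, with the clamp left open. Don't knock the other things on the desk about.

Things in the scene. Friction and masses are not known exactly. Their poses are not given: they have to be found in the camera images.
- clip: the clip-on card holder, orange with black sprung arms, loose, about 0.11 kg, 100 mm high. Origin on the axis of its 32 mm bore; x along the bore, z up to the card slot; a half turn about z makes no difference. Seat plate 80 (x) x 44 (y) mm from z = 16 to 25 mm; on it a fin, under it the arms. Home when the plate sits on the tube, so that bore axis and tube axis agree.
- clip_grip (a point): point to grip in the holder's upright fin, 52 mm above the bore axis (clip z); axes of the clip. The fin is 56 (x) x 16 (y) mm and reaches from z = 25 to 75 mm of the clip (the top 8 mm is a card slot, 70 mm long): take it from above, across y
- clip_lips (a point): middle between the arms' lips, 12 mm below the bore axis. The arms are 60 mm long in the clip's x; the lips stand 21 mm apart (y) and flare out below to 39 mm apart at clip z = -25 mm, which guides them onto the tube. Pressed down, the arms spring apart and snap shut under the tube: about 6 to 14 N in all for the first 10 mm from the first touch, then it pulls itself the last 15 mm home
- clip_arm_left (a joint): how far the arm on the clip's +y side is sprung outwards, rad: 0 closed, about 0.15 as the lip passes the widest part of the tube, below 0.06 when snapped on
- clip_arm_right (a joint): the same for the arm on the clip's -y side
- clamp: blue clamp, fixed to the desk. Origin on the desk under the middle of the held clip; base x = -135 to +70 mm, 90 mm wide, 12 mm thick. The held clip sits on a rib, bore axis 41 mm up along the clamp's x, between a plain fixed jaw (+x, 60 mm high) and the sliding jaw (-x), whose 77 mm high toe overlaps the clip's plate by 8 mm. With the jaw open the clip lifts straight up.
- jaw (a joint): opening of the sliding jaw, m: 0 shut, 0.030 fully open; moves along the clamp's -x, friction about 3 N, stays where it is left. Beyond 0.010 the toe is clear of the clip.
- jaw_grip (a point): point to grip in the jaw's red upright handle, 18 mm below its top; the handle is 30 mm long in the clamp's x and 14 mm thick in its y, top 106 mm above the desk; it moves with the jaw, and the axes are the clamp's
- rail: desk rail, fixed to the desk: grey base 90 (x) x 200 (y) x 12 mm, origin under its centre, and a steel tube of 32 mm diameter along y, held by a post with a black collar at either end (free tube from y = -81 to +81 mm)
- rail_mid (a point): middle of the tube, on its axis, 75 mm above the desk; y runs along the tube, z up
- note_cube: bystander: block of coloured notes 76x77x46 mm; origin under its centre
- stapler: bystander: black stapler 38x165x58 mm; origin under its centre
- glue_stick: bystander: red and white glue stick standing upright, 25 mm across, 92 mm high; origin under its centre
- flashlight: bystander: black flashlight lying on its side, 29x115x29 mm, long in its y; origin under its centre

How it is judged:
On the way, in this order (a step that is already met when the one before it is completed fails the run):
1. the jaw is slid open (more than 25 mm) while the clip still sits in the clamp (value of joint jaw above 0.025 m and distance between clip and clamp below 0.055 m), for 0.1 s.
2. the clip is lifted out, its bore axis more than 90 mm above the desk (height (world z) of clip above 0.09 m), for 0.1 s.
3. the fingers push or hold the clip as both its arms spring apart over the tube (value of joint each of clip_arm_left, clip_arm_right above 0.05 rad and distance between clip and rail_mid below 0.045 m and contact force between the fingers and clip above 1 N), for 0.03 s.
4. the clip is snapped home on the middle of the rail (x of clip in the frame of rail_mid between -0.004 and 0.004 m and y of clip in the frame of rail_mid between -0.03 and 0.03 m and z of clip in the frame of rail_mid between -0.004 and 0.004 m and angle between the x axis of clip and the y axis of rail_mid, either way round below 0.12 rad and angle between clip's own z axis and vertical below 0.25 rad and value of joint each of clip_arm_left, clip_arm_right below 0.09 rad), for 0.2 s.
At the end, for the whole second after the job is handed in: The clip is home on the tube: bore axis within 4 mm of the tube axis sideways and in height, along the tube within 30 mm of its middle, parallel to it within 0.12 rad, upright within 0.25 rad, both arms closed again (below 0.09 rad), at rest and let go; the jaw is still open by more than 20 mm (all of step 4 and value of joint jaw above 0.02 m and linear speed of clip below 0.02 m/s and angular speed of clip below 0.2 rad/s); the robot touches nothing.
It fails at once if a bystander (note block, stapler, glue stick, flashlight) is moved more than 30 mm or the glue stick is tipped over (distance of any of note_cube, stapler, glue_stick, flashlight from where it was at the start of the episode above 0.03 m or angle between glue_stick's own z axis and vertical above 0.5 rad).
It also fails if it takes over 54 s, if anything falls off the work surface, if the arm or the gripper's body presses on something with over 40 N, if the wrist force passes 120 N, or if a joint passes its speed limit or range.

## Working session

There is one attempt and no reset: what is moved stays moved. The work goes in short steps, each a Python script; the robot and the scene stay as the last script left them, time stands still between calls to the robot, and variables do not carry over. Pictures are saved under pics/ and viewed, at most 10 in all, crops included, and the job is handed in when it is done.

```bash
ls; mkdir -p pics; cat > h.py <<'E'
import numpy as np, cv2
from rig import robot, planner, capture, get_calibration
def snap(name,fn):
    c=get_calibration(name); im=capture(name); cv2.imwrite(f'pics/{fn}.png',im); np.savez(f'pics/{fn}.npz',mtx=c['mtx'],view=c['view'],dist=np.array(c.get('dist',np.zeros(5)),float)); return c,im
def ray(fn,u,v):
    d=np.load(f'pics/{fn}.npz'); p=cv2.undistortPoints(np.array([[[u,v]]],float),d['mtx'],d['dist'])[0,0]
    V=d['view']; R=V[:3,:3]; o=-R.T@V[:3,3]; r=R.T@np.array([p[0],-p[1],-1.]); return o,r
def at(fn,u,v,z):
    o,r=ray(fn,u,v); return o+r*(z-o[2])/r[2]
def proj(fn,P):
    d=np.load(f'pics/{fn}.npz'); V=d['view']; q=(V[:3,:3]@np.atleast_2d(P).T).T+V[:3,3]
    return cv2.projectPoints(q*[1,-1,-1],np.zeros(3),np.zeros(3),d['mtx'],d['dist'])[0][:,0]
E
python3 - <<'E'
from h import *
c,_=snap('top','top0'); print(c.keys(),c); snap('scene','scene0'); print(robot.get_time(),robot.get_eef_rot())
E
```

```text
pics
rig.py
dict_keys(['mtx', 'view']) {'mtx': array([[487.70495704,   0.        , 321.82090692],
       [  0.        , 487.70495704, 235.95421626],
       [  0.        ,   0.        ,   1.        ]]), 'view': array([[-2.63171068e-03, -9.99996524e-01,  1.63685920e-04,
         8.71574532e-02],
       [ 9.90449805e-01, -2.58402227e-03,  1.37849583e-01,
        -5.53471462e-01],
       [-1.37848680e-01,  5.24902906e-04,  9.90453162e-01,
        -1.11481818e+00],
       [ 0.00000000e+00,  0.00000000e+00,  0.00000000e+00,
         1.00000000e+00]])}
0.1 [-3.14017315e+00 -2.23084931e-05  2.74879627e+00]
```

View pics/top0.png

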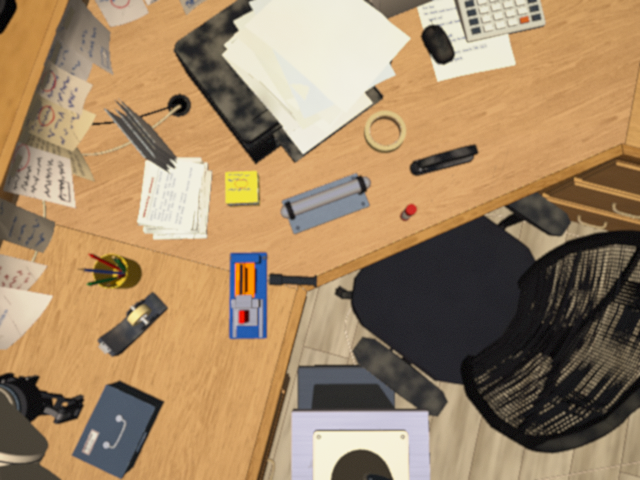

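View pics/scene0.png

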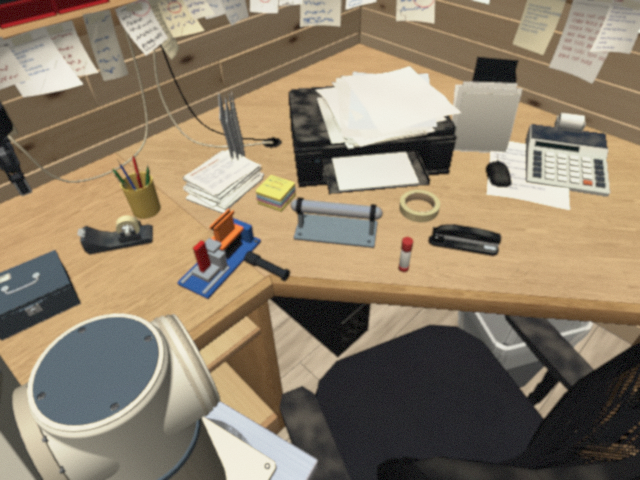

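The top view shows the clamp (blue, at about 248,295) with its red handle at (243,317) and the orange fin at (245,278). The rail runs from (287,211) to (365,183), with the note block at (241,187), flashlight at (293,280), glue stick at (408,212) and stapler at (444,160). I'll compute coarse positions and then look closer with the wrist camera.

```bash
python3 - <<'E'
from h import *
for n,u,v,z in [('clamp bl',230,338,.012),('clamp br',266,338,.012),('clamp tl',231,253,.012),('clamp tr',267,253,.012),('handle',243,316,.106),('fin',245,278,.116),('railL',287,211,.091),('railR',365,183,.091),('flash a',270,279,.015),('flash b',316,281,.015),('note',241,173,.046)]:
    print(n,at('top0',u,v,z).round(3))
im=cv2.imread('pics/top0.png')[160:350,200:400]
cv2.imwrite('pics/crop0.png',cv2.resize(im,None,fx=3.1,fy=3.1,interpolation=cv2.INTER_CUBIC))
p=planner.inverse_kinematics([.42,.24,.33],[np.pi,0,0]); print(p)
for y in (0,np.pi/2,-np.pi/2,np.pi): print(y,planner.inverse_kinematics([.42,.24,.3],[np.pi,0,y]))
E
```

```text
clamp bl [0.316 0.302 0.012]
clamp br [0.316 0.218 0.012]
clamp tl [0.517 0.304 0.012]
clamp tr [0.516 0.218 0.012]
handle [0.369 0.258 0.106]
fin [0.451 0.253 0.116]
railL [0.604 0.165 0.091]
railR [ 0.669 -0.013  0.091]
flash a [0.454 0.209 0.015]
flash b [0.449 0.1   0.015]
note [0.705 0.279 0.046]
[ 4.94543410e-01  1.21900908e-01  1.85397072e+00 -4.44089210e-16
  1.16572102e+00  2.06533974e+00]
0 [ 4.94543410e-01  1.55320687e-01  1.88804659e+00 -4.44089210e-16
  1.09822538e+00  2.06533974e+00]
1.5707963267948966 [ 4.94543410e-01  1.55320687e-01  1.88804659e+00 -4.44089210e-16
  1.09822538e+00  4.94543410e-01]
-1.5707963267948966 None
3.141592653589793 [ 0.49454341  0.15532069  1.88804659  0.          1.09822538 -1.07625292]
```

View pics/crop0.png

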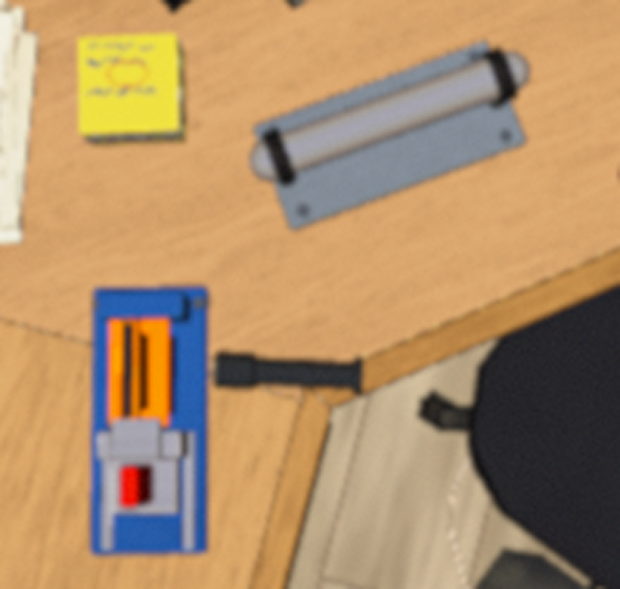

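The crop confirms the layout. The clamp is almost axis-aligned, with its jaw toward -x (the handle top is red at crop 130,487), and the clip is seated with its bore along x. The rail tube runs at about -70°.

```bash
python3 - <<'E'
from h import *
robot.movep([.40,.255,.33],[np.pi,0,np.pi]); robot.hold(.2); snap('wrist','w1'); print(robot.get_time(),np.load('pics/w1.npz')['view'])
robot.movep([.60,.08,.35],[np.pi,0,1.92]); robot.hold(.2); snap('wrist','w2'); print(robot.get_time())
print(np.load('pics/w2.npz')['view'])
for f in('w1','w2'):
  print(proj(f,[[.451,.26,.116],[.369,.258,.106],[.604,.165,.091],[.669,-.013,.091],[.637,.076,.091]]).round())
E
```

```text
1.725 [[ 4.51610982e-04  9.99999745e-01 -5.52591790e-04 -2.54419034e-01]
 [-9.63819780e-01  2.87975794e-04 -2.66554589e-01  4.39606534e-01]
 [-2.66554362e-01  6.52977878e-04  9.63819665e-01 -3.45219687e-01]
 [ 0.00000000e+00  0.00000000e+00  0.00000000e+00  1.00000000e+00]]
3.0167
[[ 9.39382143e-01  3.42871428e-01 -6.11000627e-04 -5.89792196e-01]
 [-3.30524032e-01  9.05076559e-01 -2.67563613e-01  1.86128847e-01]
 [-9.11869155e-02  2.51546430e-01  9.63540004e-01 -4.36657389e-01]
 [ 0.00000000e+00  0.00000000e+00  0.00000000e+00  1.00000000e+00]]
[[320. 269.]
 [318. 167.]
 [222. 408.]
 [ 50. 463.]
 [134. 437.]]
[[ 203. -108.]
 [  94. -144.]
 [ 354.  105.]
 [ 349.  311.]
 [ 352.  215.]]
```

View pics/w1.png

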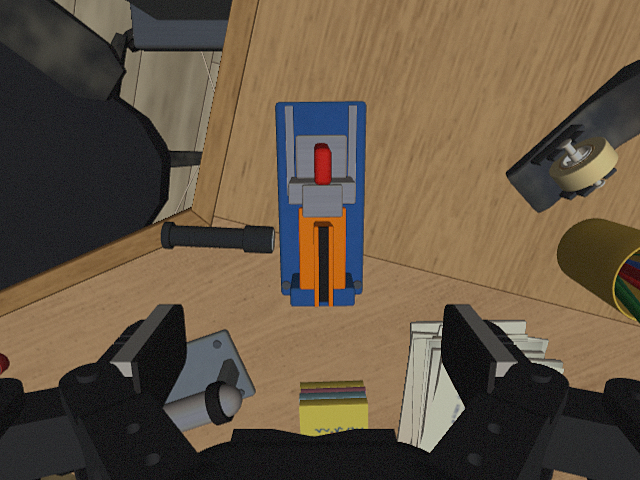

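View pics/w2.png

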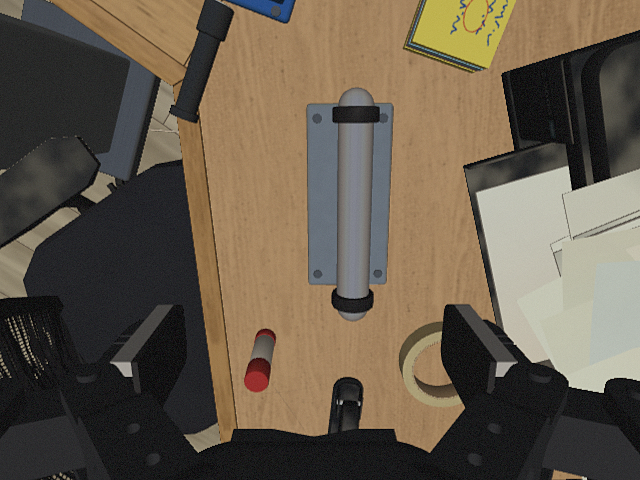

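In w1 the clamp base corners are at (275,102) and (366,102), the handle top is near (322,150), and the fin slot runs along u≈324. In w2 the rail base corners are at (307,104), (392,104), (386,284) and (308,284), with the tube between u≈338 and 373. I'll compute the poses and check them with overlays.

```bash
cat > fit.py <<'E'
from h import *
A=[at('w1',u,v,.012) for u,v in[(275,102),(366,102)]]; print('clamp -x corners',np.round(A,4))
B=[at('w2',u,v,.012)for u,v in[(307,104),(392,104),(386,284),(308,284)]]; print(np.round(B,4),'center',np.mean(B,0).round(4))
d=(B[2]+B[3]-B[0]-B[1])/2; print('len',np.linalg.norm(d),'ang',np.degrees(np.arctan2(d[1],d[0])), 'w',np.linalg.norm(B[0]-B[1]))
def T(p,x,y,a): p=np.array(p,float); c,s=np.cos(a),np.sin(a); return np.c_[x+c*p[:,0]-s*p[:,1],y+s*p[:,0]+c*p[:,1],p[:,2]]
def rect(x0,x1,y0,y1,z): return [[x0,y0,z],[x1,y0,z],[x1,y1,z],[x0,y1,z]]
def draw(im,fn,pose,rs,s,off):
    for r,col in rs:
        q=(proj(fn,T(r,*pose))+.5-off)*s; cv2.polylines(im,[np.round(q*16).astype(np.int32)],True,col,1,cv2.LINE_AA,4)
def crop(fn,x0,x1,y0,y1,s): return cv2.resize(cv2.imread(f'pics/{fn}.png')[y0:y1,x0:x1],None,fx=s,fy=s,interpolation=cv2.INTER_CUBIC)
def clampimg(fn,pose,box,s,jaw=0):
    x0,x1,y0,y1=box; im=crop(fn,*box,s); hx=HX-jaw
    draw(im,fn,pose,[(rect(-.135,.07,-.045,.045,.012),(0,255,0)),(rect(-.028,.028,-.008,.008,.116-.008),(255,0,255)),(rect(-.035,.035,-.008,.008,.116),(255,255,0)),(rect(-.04,.04,-.022,.022,.066),(0,255,255)),(rect(hx-.015,hx+.015,-.007,.007,.106),(0,255,0))],s,np.array([x0,y0])); return im
HX=-.083
E
python3 - <<'E'
from fit import *
cl=(A[0]+A[1])/2; 
P=(cl[0]+.135,cl[1],0.)
# handle from top edges
print('handle',at('w1',322,145,.106),at('w1',322,152,.106))
im1=clampimg('w1',P,(265,375,95,310),2.75)
c=np.mean(B,0); a=np.arctan2(d[1],d[0])+np.pi/2  # rail y along -d
R=(c[0],c[1],a); print('clamp',P,'rail',R)
s=2.35; im2=crop('w2',290,410,80,330,s)
draw(im2,'w2',R,[(rect(-.045,.045,-.1,.1,.012),(0,255,0)),(rect(-.016,.016,-.081,.081,.075),(0,0,255)),(rect(0,0,-.081,.081,.091),(255,0,255))],s,np.array([290,80]))
h=max(im1.shape[0],im2.shape[0]); f=lambda i:cv2.copyMakeBorder(i,0,h-i.shape[0],0,10,0)
cv2.imwrite('pics/ov1.png',np.hstack([f(im1),f(im2)])); print(h)
E
```

```text
clamp -x corners [[0.3164 0.217  0.012 ]
 [0.3164 0.3055 0.012 ]]
[[ 5.647e-01  1.541e-01  1.200e-02]
 [ 6.461e-01  1.839e-01  1.200e-02]
 [ 7.161e-01  3.000e-04  1.200e-02]
 [ 6.324e-01 -3.030e-02  1.200e-02]] center [0.6398 0.077  0.012 ]
len 0.19645090357494513 ang -69.49001284966603 w 0.08667072154007495
handle [0.35189345 0.26110459 0.106     ] [0.35729282 0.26113116 0.106     ]
clamp (np.float64(0.4514025708903482), np.float64(0.26124175094510416), 0.0) rail (np.float64(0.6398306313469663), np.float64(0.07700366976403031), np.float64(0.35796680531505687))
591
```

View pics/ov1.png

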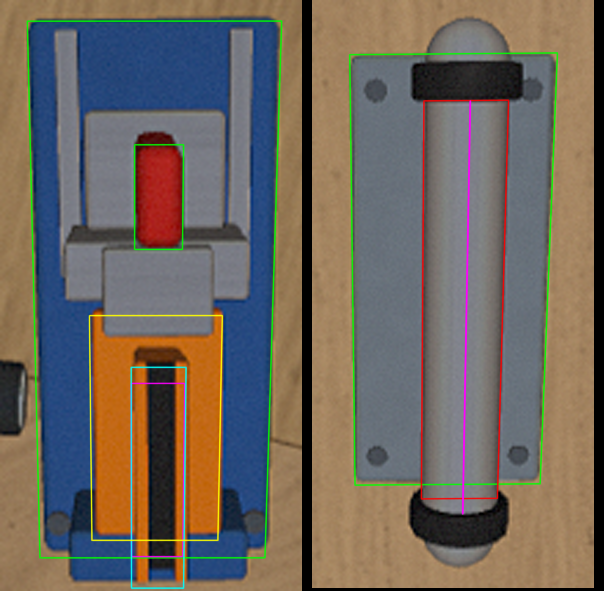

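The overlays match to about 1 mm. The handle centre is at clamp x ≈ -0.083 (world 0.368, 0.261), the clip is centred at (0.451, 0.261), and the rail is at (0.640, 0.077) with yaw 0.358. Next I'll open the jaw.

```bash
python3 - <<'E'
from h import *
D=[np.pi,0,np.pi]
hx,y=.3665,.2612
robot.movep([hx,y,.20],D); robot.set_gripper(.05,30)
robot.move_straight([hx,y,.097],vel=.1); print('down',robot.get_wrist_force())
robot.set_gripper(0.0,40); print('gap',robot.get_finger_gap(),robot.get_finger_force(),robot.get_wrist_force())
robot.move_straight([hx-.020,y,.097],vel=.05); print(robot.get_wrist_force())
robot.move_straight([hx-.030,y,.097],vel=.03); print(robot.get_position(),robot.get_wrist_force(),robot.get_finger_gap())
robot.set_gripper(.05); robot.move_straight([hx-.030,y,.20],vel=.15)
robot.movep([.40,.255,.33],D); robot.hold(.2); snap('wrist','w3'); print(robot.get_time())
from fit import *
cv2.imwrite('pics/ov3.png',clampimg('w3',(.4514,.2612,0),(265,375,70,310),2.4,.030))
E
```

```text
down [ 0.12297132  0.51030386 -0.42473954]
gap 0.013504577940526211 42.05376327037811 [ 0.64976546  8.14085121 -1.10452666]
[-2.45505345  7.88002963  1.79332993]
[0.33819837 0.26243523 0.09766923] [ 4.46972679  3.72618947 -1.13235186] 0.013440294911520956
9.5
clamp -x corners [[0.3164 0.217  0.012 ]
 [0.3164 0.3055 0.012 ]]
[[ 5.647e-01  1.541e-01  1.200e-02]
 [ 6.461e-01  1.839e-01  1.200e-02]
 [ 7.161e-01  3.000e-04  1.200e-02]
 [ 6.324e-01 -3.030e-02  1.200e-02]] center [0.6398 0.077  0.012 ]
len 0.19645090357494513 ang -69.49001284966603 w 0.08667072154007495
```

View pics/ov3.png

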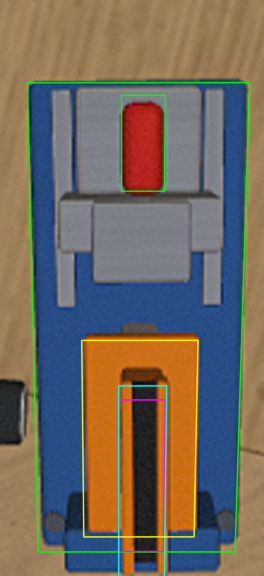

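The toe is now clear and the clip still sits in the clamp, with the handle near its fully open position. I'll check the amount of opening numerically, then grip and lift.

```bash
python3 - <<'E'
from h import *
D=[np.pi,0,np.pi]
a=at('w1',322,95+335/2.75,.077); b=at('w3',324,70+282/2.4,.077); o=a[0]-b[0]; print('jaw opening',o,a,b)
a=at('w1',322,95+246/2.75,.106); b=at('w3',324,70+190/2.4,.106); print('by handle',a[0]-b[0])
if o<.027: raise SystemExit
x,y=.4508,.2618
robot.movep([x,y,.20],D)
robot.move_straight([x,y,.096],vel=.1); print('down',robot.get_wrist_force())
robot.set_gripper(0.0,70); print('gap',robot.get_finger_gap(),robot.get_finger_force(),robot.get_wrist_force(),robot.get_position())
robot.move_straight([x,y,.24],vel=.1); print('lift',robot.get_position(),robot.get_finger_gap(),robot.get_wrist_force(),robot.get_time())
E
```

```text
jaw opening 0.02796429068127898 [0.4161338  0.26196801 0.077     ] [0.38816951 0.26213666 0.077     ]
by handle 0.02938439100394208
down [-0.07863145  0.16600813  0.44195185]
gap 0.015230725701848268 69.42626595497131 [-0.26658787 -0.07775138  2.75124194] [0.45102532 0.26194563 0.09637709]
lift [0.45048014 0.26161702 0.23933511] 0.015274224167940437 [-0.57137927 -1.00593613 -1.09656724] 13.3
```

The clip is gripped and lifted: gap 15.3 mm, weight about 1.1 N. Next I'll carry it over the rail and check the alignment.

```bash
python3 - <<'E'
from h import *
R=[np.pi,0,1.9286]
robot.movep([.640,.077,.24],R); robot.move_straight([.640,.077,.185],vel=.1); robot.hold(.2)
print(robot.get_position(),robot.get_eef_rot(),robot.get_finger_gap(),robot.get_wrist_force(),robot.get_time())
_,a=snap('wrist','w4'); _,b=snap('scene','s4')
q=proj('s4',[[.64,.077,.09]])[0].astype(int); print(q)
b=cv2.resize(b[q[1]-80:q[1]+80,q[0]-60:q[0]+60],None,fx=2.5,fy=2.5,interpolation=cv2.INTER_CUBIC)
a=cv2.resize(a[60:360,200:500],None,fx=4/3,fy=4/3)
cv2.imwrite('pics/v4.png',np.hstack([a,b]))
E
```

```text
[0.64050603 0.07702718 0.18587885] [3.14011710e+00 3.73446505e-04 1.92858465e+00] 0.015025750566780979 [ 0.59899162  0.16796057 -0.40410056] 15.2333
[335 205]
```

View pics/v4.png

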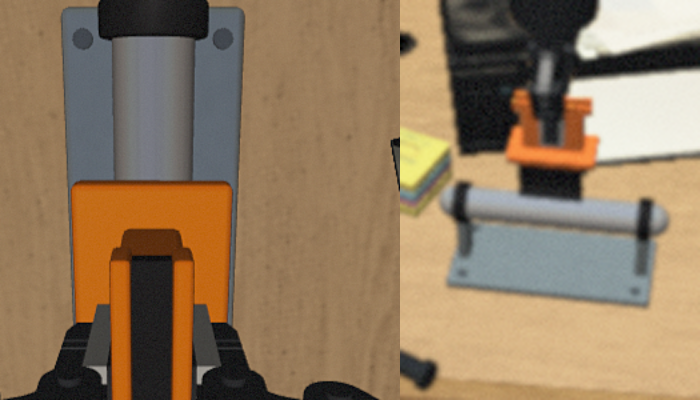

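The plate is centred over the tube and parallel to it (plate centre u≈152, tube u≈153 in the crop). Now I'll push down.

```bash
python3 - <<'E'
from h import *
X,Y=.640,.077
for z,v in [(.172,.08),(.165,.03),(.160,.03),(.155,.03),(.150,.03),(.145,.03),(.140,.03),(.135,.03),(.131,.02),(.129,.02)]:
    robot.move_straight([X,Y,z],vel=v); f=robot.get_wrist_force()
    print(z,robot.get_position().round(4),f.round(1),round(robot.get_finger_gap(),4))
    if np.linalg.norm(f)>50: break
print(robot.get_time())
_,a=snap('wrist','w5'); _,b=snap('scene','s5'); q=(335,205)
b=cv2.resize(b[q[1]-80:q[1]+80,q[0]-60:q[0]+60],None,fx=2.5,fy=2.5,interpolation=cv2.INTER_CUBIC)
a=cv2.resize(a[60:360,200:500],None,fx=4/3,fy=4/3)
cv2.imwrite('pics/v5.png',np.hstack([a,b]))
E
```

```text
0.172 [0.6393 0.0769 0.1709] [ 0.9 -0.2 -0.2] 0.0153
0.165 [0.6399 0.077  0.1648] [ 0.4  0.2 -1.7] 0.0151
0.16 [0.6398 0.077  0.1597] [ 1.   0.3 -0.5] 0.0151
0.155 [0.6408 0.0772 0.1553] [ 1.9  1.3 -0.3] 0.0152
0.15 [0.6408 0.077  0.151 ] [0.7 0.1 4.3] 0.0153
0.145 [0.6404 0.0769 0.1455] [ 1.8 -0.3  4.7] 0.0154
0.14 [0.6396 0.077  0.1392] [ 2.6 -1.  -3.7] 0.0152
0.135 [0.6394 0.077  0.1339] [ 2.9  1.1 -8.4] 0.0151
0.131 [0.6401 0.0771 0.131 ] [ 3.5  1.1 -4.3] 0.0154
0.129 [0.6404 0.0772 0.1304] [0.6 2.3 4.6] 0.0153
18.525
```

View pics/v5.png

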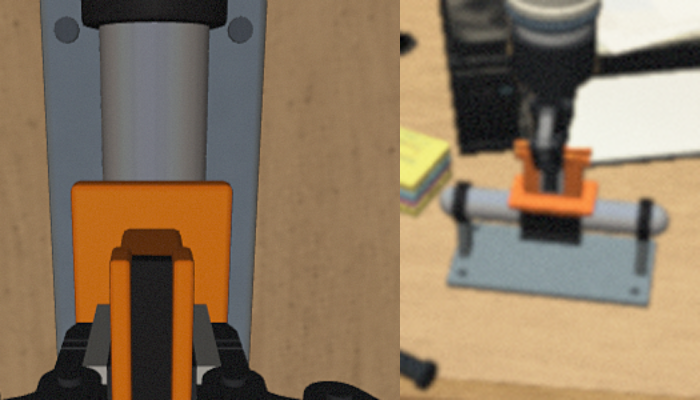

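The force profile shows resistance, then the clip pulling itself down, then seating with +4.6 N at z≈0.130. The picture shows the plate resting on the tube. Release, retreat and check.

```bash
python3 - <<'E'
from h import *
p=robot.get_position()
robot.set_gripper(.05); robot.move_straight([.640,.077,.27],vel=.12)
robot.move_straight([.60,.08,.35],vel=.2); robot.hold(.5); print(robot.get_wrist_force().round(1),robot.get_time())
_,a=snap('wrist','w6'); _,b=snap('scene','s6')
q=(300,215)
b=cv2.resize(b[q[1]-90:q[1]+90,q[0]-120:q[0]+120],None,fx=400/180,fy=400/180,interpolation=cv2.INTER_CUBIC)
a=a[80:330,290:410]; a=cv2.resize(a,None,fx=1.6,fy=1.6)
from fit import *
draw(a,'w6',(.6398,.077,.358),[(rect(-.045,.045,-.1,.1,.012),(0,255,0)),(rect(-.022,.022,-.04,.04,.1),(0,255,255)),(rect(-.008,.008,-.035,.035,.15),(255,255,0))],1.6,np.array([290,80]))
cv2.imwrite('pics/v6.png',np.hstack([a,b]))
E
```

```text
[ 0.6  0.2 -0.4] 21.475
clamp -x corners [[0.3164 0.217  0.012 ]
 [0.3164 0.3055 0.012 ]]
[[ 5.647e-01  1.541e-01  1.200e-02]
 [ 6.461e-01  1.839e-01  1.200e-02]
 [ 7.161e-01  3.000e-04  1.200e-02]
 [ 6.324e-01 -3.030e-02  1.200e-02]] center [0.6398 0.077  0.012 ]
len 0.19645090357494513 ang -69.49001284966603 w 0.08667072154007495
```

View pics/v6.png

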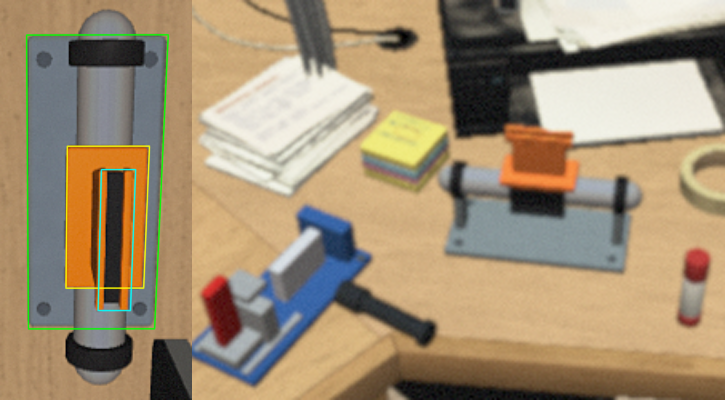

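The holder sits upright on the tube, and its plate and slot match the predicted home pose to about 1 mm. The clamp is open and the bystanders in view (note block, glue stick, flashlight) are where they were.

```bash
python3 -c "
from rig import robot, planner, capture, get_calibration
print(robot.finish_job())"
```

```text
the job is handed in; nothing more can be done
None
```

The card holder is snapped upright onto the middle of the rail and let go, the clamp's jaw is left about 28–29 mm open, and the job is handed in at about 21.5 s, though the hand-in call returned no verdict.

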